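# Click the spice carousel round and load the red cartridge

### The arm

A 6-joint arm with a two-finger parallel gripper is mounted at the origin on the work surface. World frame = base frame: x ahead of the robot, y to its left, z up, the work surface at z = 0. Lengths are in m, angles in degrees, forces in N, time in s.
With the tool pointing down it reaches from about 0.375 to 0.75 m from the base axis. Payload 9 kg.
Tool frame: the origin (TCP) lies where the fingers leave the gripper's body, on its centre line; the fingertips stand 73 mm ahead of it and the grasp point (between the pads) lies 54 mm ahead of it (robot.tip_reach is the distance from the TCP to the fingertips, in m); z points along the fingers, y is the line along which they close (so a half turn about z gives the same grasp; the last joint's range is limited). The gripper opens to 85 mm and grips with 20 to 120 N. Pads are 22 mm wide; open, the fingers measure 114 mm over their backs; the gripper's body (76 mm by 85 mm) begins 54 mm behind the grasp point. The pads swing forward as they close: fully open they stand 13 mm farther back than shut.
Start: joints at [-80.541, 5.964, 5.575, 89.605, 0, 77.527], TCP at [0.224, -0.557, 0.304] pointing down, gripper open.
Joint ranges: [-171.21, 171.21], [-48.23, 106.86], [-62.78, 66.21], [-105.2, 120.99], [-86.42, 89.51], [-180, 180]. Speed limits (degrees/s): [127.2, 127.2, 147.25, 180, 180, 180].

### API

Orientations are given as [roll, pitch, yaw] about the fixed x, y, z axes, in that order (R = Rz(yaw) Ry(pitch) Rx(roll)).
In Python, from plant import robot gives the robot as it stands. Calls block until the motion is done:
- robot.move_pose(position, orientation): joint-space move of the TCP to a pose.
- robot.line_to(position, vel=0.15, rotation=None, guard=None): straight line of the TCP; rotation=None keeps the orientation; vel is the mean speed in m/s. With guard (N) it stops when the force on the tool has changed by that much, and returns True; else False.
- robot.goto_joints(angles): joint-space move.
- robot.set_gripper(opening): finger opening in m; the grip force is fixed at half the most; returns when the fingers have stopped.
- robot.pause(seconds).
- robot.ik(position, orientation): joint angles nearest the present ones, or None.
- robot.observe(): the state.
- robot.grab_frame(name): name is "scene" or "top" or "wrist"; returns the picture (384x512x3 uint8, blue, green, red); there is no depth.
- robot.get_calibration(name): a dict with "vertical_fov" (degrees; the focal length in pixels is half the picture's height over the tangent of half this angle, whatever the lens; pixels are square), "cx", "cy" (the principal point, pixels), "rvec" (rotation vector, rad) and "tvec" (3), from world to camera coordinates, as OpenCV has them. Camera axes: x right, y down, z forward; pixel columns grow to the right and rows downward; lengths in m; the calibration is good to about 2 mm. A picture is of the moment at which its call begins: read the wrist's pose just before it. get_calibration takes no time and is no camera call; for the wrist camera it gives the pose at the moment of the call.
A pose or a line that the arm cannot do raises robot.IKError and nothing moves.
- robot.job_done(): hands the job in; it is judged then, once.
The state is a dict: "time": time; "q": joint angles; "qvel": joint speeds; "joint_torque": joint torques, N m; "tool_pos": TCP position; "tcp_rot": TCP orientation; "ft_force": force on the tool from outside, world axes, zero at the start; "torque": the same for the moment, N m; "gripper_width": finger opening in m; "gripper_force": force on a finger pad.
Only numpy, scipy, OpenCV 4.12 (cv2) and the standard library are available. Lean on these libraries where they do the work, as an engineer would, in place of code of your own. Each camera call takes 0.05 s, during which the arm holds its last target. There are 200 camera calls.

### The job

Turn the carousel's drum clockwise by its orange post, gently and counting the clicks, to its third click, where its empty pocket lies under the port in the lid. Then put the red spice cartridge down through the port, press it gently until it snaps fully home, and let go, leaving the other two cartridges standing where they are.

Things in the scene. Friction and masses are not known exactly. Their poses are not given: they have to be found in the camera images.
- carousel: Spice carousel, fixed: white square housing 230 x 230 mm, flat grey lid 8 mm thick, lid top 86 mm above the worktop. Origin: centre of the underside, on the drum's upright axis; z up. In the lid is one round port, 43 mm across, 84 mm from the axis in the carousel's own -y direction, a red tick outside it.
- hub (a point): On the drum's axis at the top of the grey round hub (112 mm across, top 90 mm above the worktop) that fills the lid's middle and turns with the drum. The drum under the lid has eight pockets, 45 degrees apart: one empty, seven full (flat coloured tops 12 mm below the lid's top, seen in the port). The fingers must not load the carousel (post, hub, lid) with over 60 N, grip and push together.
- drum (a joint): Drum angle (rad), anticlockwise from above; 0 = empty pocket under the port. Starts at 2.45 to 3.3, where it turns freely: turn it clockwise, the angle falls. A sprung ball makes it click at 1.57, 0.785, 0 (the third click: stop there) and -0.785. Each hump takes 4 to 10 N at the post and dies away at its crest, 0.39 before the click; then the drum pulls itself in and centres. Stops: -1.0, 3.5.
- post (a point): Centre of the top of the orange post: round, upright, 14 mm across, 40 mm tall on the hub (top 130 mm above the worktop), 45 mm from the drum's axis, in line with the empty pocket; moves round with the drum. Grip it with about 15 N, fingers closing along its path: pushed along the pads it creeps out, so turn the hand with it or regrip.
- port (a point): Centre of the port, at the lid's top. The empty pocket under it is 41 mm across; its floor pad lies 44 to 50 mm down, set differently each time: feel for it. Two sprung catches stop a cartridge merely put in with its foot 27 to 30 mm down; pressing with 5 to 15 N passes them, then it runs easily and they snap into its waist. Over 50 N on the carousel, contacts added, is too hard.
- red_cartridge: Spice cartridge, loose, upright, red knob and band: round clear body 38 mm across, 48 mm tall, foot tapered to 30 mm over 7 mm, 2.5 mm deep waist 12 to 29 mm above the foot; round knob on top 18 mm across, 28 mm tall (76 mm in all, about 0.12 kg). Origin: centre of its foot; z up its axis. The one to load.
- green_cartridge: Spice cartridge, loose, upright, green knob and band: round clear body 38 mm across, 48 mm tall, foot tapered to 30 mm over 7 mm, 2.5 mm deep waist 12 to 29 mm above the foot; round knob on top 18 mm across, 28 mm tall (76 mm in all, about 0.12 kg). Origin: centre of its foot; z up its axis. Not needed: leave it alone.
- white_cartridge: Spice cartridge, loose, upright, white knob and band: round clear body 38 mm across, 48 mm tall, foot tapered to 30 mm over 7 mm, 2.5 mm deep waist 12 to 29 mm above the foot; round knob on top 18 mm across, 28 mm tall (76 mm in all, about 0.12 kg). Origin: centre of its foot; z up its axis. Not needed: leave it alone.
- red_cartridge_knob (a point): Centre of the top of the red cartridge's knob, 76 mm above its foot.
There are look-alikes about, which are no part of the job. Of the things shaped like the red_cartridge, the red one is meant.

How it is judged:
By the outcome, as a careful person would: the job done as asked, in the order asked, and still so for the second after the job is handed in, with the robot touching nothing.
It also fails if it takes over 72 s, if anything falls off the work surface, if the arm or the gripper's body presses on something with over 40 N, if the wrist force passes 120 N, or if a joint passes its speed limit or range.

## Working session

There is one attempt and no reset: what is moved stays moved. The work goes in short steps, each a Python script; the robot and the scene stay as the last script left them, time stands still between calls to the robot, and variables do not carry over. Pictures are saved under pics/ and viewed, at most 10 in all, crops included, and the job is handed in when it is done.

```bash
ls; mkdir -p pics
python3 - <<'E'
from plant import robot
import cv2,numpy as np
a=robot.grab_frame("scene");b=robot.grab_frame("top")
cv2.imwrite("pics/s0.png",a);cv2.imwrite("pics/t0.png",b)
for n in("scene","top","wrist"):print(n,robot.get_calibration(n))
o=robot.observe();print(o)
E
```

```text
pics
scene {'vertical_fov': 53.62489684990463, 'cx': 255.5236564514278, 'cy': 195.93363856933956, 'rvec': array([ 2.20083268,  0.55758222, -0.24597713]), 'tvec': array([-0.47362404, -0.12872022,  1.18120653])}
top {'vertical_fov': 52.55755257715561, 'cx': 262.34498350751375, 'cy': 194.24095863557199, 'rvec': array([ 2.15894664, -2.18957842,  0.04613159]), 'tvec': array([-0.05576548,  0.56624383,  1.00559137])}
wrist {'vertical_fov': 60.76166639979051, 'cx': 257.4435692081726, 'cy': 192.39695127095092, 'rvec': array([-2.39703307,  1.62027646,  0.23644078]), 'tvec': array([-0.60004932, -0.03700106,  0.3784086 ])}
{'time': 0.1, 'q': array([-8.05399630e+01,  5.99506409e+00,  5.53070986e+00,  8.96036640e+01,
       -1.43583415e-03,  7.75260865e+01]), 'qvel': array([-0.01499397, -0.03805466,  0.14373841,  0.07599491, -0.06547245,
       -0.0654219 ]), 'joint_torque': array([ 7.36731046e-03, -5.58207572e+01,  5.04721928e+01,  1.30784398e-02,
       -2.95939899e-04,  2.86271359e-05]), 'tool_pos': array([ 0.22408395, -0.55635492,  0.30319365]), 'tcp_rot': array([-1.79933277e+02, -1.32896548e-02,  2.19339436e+01]), 'ft_force': array([ 0.49894741,  0.14929208, -0.12725093]), 'torque': array([-0.02745067, -0.03688639,  0.03654889]), 'gripper_force': 0.0, 'gripper_width': 0.08522599596109831}
```

View pics/s0.png

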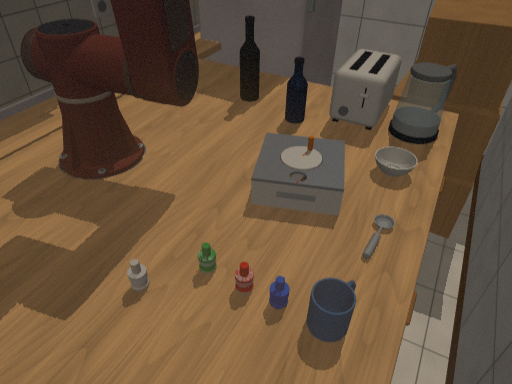

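View pics/t0.png

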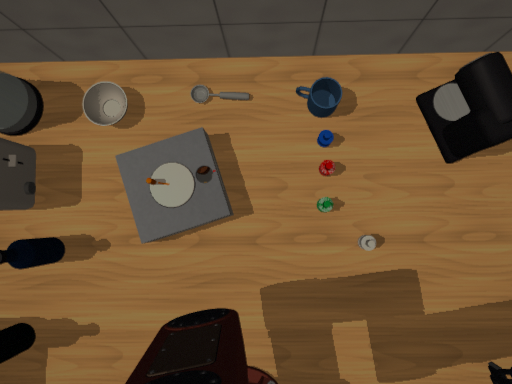

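The scene view shows the carousel hub at (301,158), post at (311,143), port at (298,177), and the red cartridge at (244,278). The top view shows the hub at (173,185), post at (152,181), port at (205,170), and red at (327,167), with green (325,205), white (368,242) and the blue look-alike (326,139) nearby.

```bash
cat > h.py <<'E'
from plant import robot
import cv2,numpy as np
def cam(n):
    c=robot.get_calibration(n); R,_=cv2.Rodrigues(np.array(c['rvec'])); t=np.array(c['tvec'])
    f=192/np.tan(np.radians(c['vertical_fov']/2)); return R,t,f,c['cx'],c['cy']
def cast(c,u,v,z):
    R,t,f,cx,cy=c; d=R.T@np.array([(u-cx)/f,(v-cy)/f,1]); o=-R.T@t
    return o+d*(z-o[2])/d[2]
def proj(c,p):
    R,t,f,cx,cy=c; q=R@np.array(p)+t; return q[:2]/q[2]*f+[cx,cy]
def blobs(im,lo,hi,roi,amin=6):
    hsv=cv2.cvtColor(im,cv2.COLOR_BGR2HSV); m=cv2.inRange(hsv,lo,hi)
    k=np.zeros_like(m); x0,y0,x1,y1=roi; k[y0:y1,x0:x1]=255; m&=k
    n,l,s,c=cv2.connectedComponentsWithStats(m)
    return [(s[i,4],c[i].round(1).tolist(),s[i,:4].tolist()) for i in range(1,n) if s[i,4]>=amin],m
E
python3 - <<'E'
from h import *
s=cv2.imread('pics/s0.png');t=cv2.imread('pics/t0.png')
cs,ct=cam('scene'),cam('top')
print('cams',-cs[0].T@cs[1],-ct[0].T@ct[1])
for nm,im in(('s',s),('t',t)):
  H=cv2.cvtColor(im,cv2.COLOR_BGR2HSV)
  pts=dict(hub=(300,161),lid=(270,150),post=(311,143),port=(298,177),red=(244,268)) if nm=='s' else dict(hub=(173,190),lid=(140,160),post=(150,181),port=(205,170),red=(327,167),tick=(212,167))
  print(nm,{k:H[v[1],v[0]].tolist() for k,v in pts.items()})
b,m=blobs(t,(0,0,150),(180,70,255),(120,130,230,245),100);print('hub',b)
for q in b: print(cast(ct,*q[1],.09))
b,m=blobs(t,(3,150,100),(18,255,255),(120,130,230,245),3);print('or',b)
for q in b: print(cast(ct,*q[1],.13))
b,m=blobs(t,(0,0,40),(180,60,140),(105,120,240,250),500);print('lid',b)
cn=max(cv2.findContours(m,0,2)[0],key=cv2.contourArea);r=cv2.minAreaRect(cn);print(r,cast(ct,*r[0],.086))
P=cv2.boxPoints(r);W=[cast(ct,*p,.086)[:2] for p in P];print(np.round(W,3))
b,m=blobs(t,(0,150,80),(8,255,255),(300,150,350,180),3);print('red',b)
for q in b: print(cast(ct,*q[1],.076),cast(ct,*q[1],.038))
b,m=blobs(s,(0,150,80),(8,255,255),(230,255,260,295),3);print('reds',b)
big=np.hstack([cv2.resize(t[125:245,110:235],None,fx=3,fy=3),cv2.resize(s[135:205,255:350],None,fx=4,fy=5)[:360]])
cv2.imwrite('pics/c0.png',big)
E
```

```text
cams [ 0.87842877 -0.65835554  0.65655797] [ 0.49555023 -0.08951591  1.03989073]
s {'hub': [18, 35, 146], 'lid': [21, 19, 94], 'post': [11, 196, 95], 'port': [19, 45, 91], 'red': [5, 203, 122]}
t {'hub': [27, 34, 144], 'lid': [18, 14, 91], 'post': [14, 255, 138], 'port': [11, 216, 46], 'red': [0, 255, 140], 'tick': [12, 14, 90]}
hub []
or [(np.int32(601), [145.8, 136.1], [120, 130, 68, 15]), (np.int32(100), [217.8, 131.8], [206, 130, 24, 8]), (np.int32(38), [222.1, 144.2], [213, 143, 17, 3]), (np.int32(26), [219.7, 147.3], [213, 147, 17, 2]), (np.int32(158), [222.5, 155.3], [214, 150, 16, 12]), (np.int32(23), [148.3, 180.2], [146, 178, 5, 6]), (np.int32(25), [226.8, 183.1], [224, 181, 6, 5]), (np.int32(46), [121.5, 189.2], [120, 182, 6, 14]), (np.int32(15), [163.0, 183.0], [158, 182, 11, 3]), (np.int32(14), [228.5, 194.7], [227, 192, 3, 8]), (np.int32(1385), [169.8, 233.0], [120, 198, 110, 47]), (np.int32(5), [227.0, 217.6], [225, 217, 5, 2]), (np.int32(5), [188.0, 231.0], [186, 231, 5, 1])]
[0.70117148 0.21013127 0.13      ]
[0.7082626  0.03749482 0.13      ]
[0.67823967 0.02741737 
[... 710 characters left out ...]
     ] [ 0.63216437 -0.22998191  0.038     ]
reds [(np.int32(114), [243.9, 268.7], [239, 262, 10, 15]), (np.int32(9), [236.2, 271.8], [235, 270, 3, 5]), (np.int32(18), [242.3, 281.2], [236, 278, 13, 6]), (np.int32(6), [250.0, 279.3], [249, 278, 3, 4]), (np.int32(76), [243.8, 288.2], [235, 283, 18, 9])]Traceback (most recent call last):
  File "<stdin>", line 19, in <module>
    return _nx.concatenate(arrs, 1, dtype=dtype, casting=casting)
           ~~~~~~~~~~~~~~~^^^^^^^^^^^^^^^^^^^^^^^^^^^^^^^^^^^^^^^
ValueError: all the input array dimensions except for the concatenation axis must match exactly, but along dimension 0, the array at index 0 has size 360 and the array at index 1 has size 350
```

```bash
cat >> h.py <<'E'
from scipy.spatial.transform import Rotation as Ro
def look(name,pt,yaw,z):
    """put the wrist camera's axis over pt (plan) with TCP at z, grab"""
    o=robot.observe(); Rt=Ro.from_euler('xyz',o['tcp_rot'],degrees=True).as_matrix()
    c=cam('wrist'); off=Rt.T@(-c[0].T@c[1]-o['tool_pos']); ax=Rt.T@c[0].T[:,2]
    R2=Ro.from_euler('xyz',[180,0,yaw],degrees=True).as_matrix()
    w=R2@off; d=R2@ax; h=z+w[2]-pt[2]
    xy=np.array(pt[:2])-w[:2]-d[:2]*h/-d[2]
    robot.move_pose([*xy,z],[180,0,yaw]); robot.pause(.2)
    c=cam('wrist'); im=robot.grab_frame('wrist'); cv2.imwrite(f'pics/{name}.png',im); np.save(f'pics/{name}.npy',np.array([c[0],np.tile(c[1],(3,1)).T,np.full((3,3),0)]))
    print('off',off,'ax',ax,'tcp',robot.observe()['tool_pos'],robot.observe()['time'])
    import pickle; pickle.dump(c,open(f'pics/{name}.pkl','wb')); return im,c
E
python3 - <<'E'
from h import *
ct=cam('top'); print('port~',cast(ct,205,170,.086))
for yw in (-100,80,260,170):
    print(yw,robot.ik([.55,.12,.3],[180,0,yw]),robot.ik([.6,-.22,.3],[180,0,yw]))
im,c=look('w_red',[.627,-.2247,.06],22,.26)
im,c=look('w_car',[.587,.13,.09],22,.28)
E
python3 -c "
import cv2,numpy as np
a=cv2.imread('pics/w_red.png');b=cv2.imread('pics/w_car.png')
cv2.imwrite('pics/w2.png',np.hstack([cv2.resize(a,(400,300)),cv2.resize(b,(400,300))]))"
```

```text
port~ [0.62316168 0.075998   0.086     ]
-100 [ -1.00203457  -0.57493987  -1.56127755  89.01366233   0.
 -81.00203457] [ -31.83688789   12.89006208   12.78546508   89.895403      0.
 -111.83688789]
80 [-1.00203457 -0.57493987 -1.56127755 89.01366233  0.         98.99796543] [-31.83688789  12.89006208  12.78546508  89.895403     0.
  68.16311211]
260 [ -1.00203457  -0.57493987  -1.56127755  89.01366233   0.
 -81.00203457] [ -31.83688789   12.89006208   12.78546508   89.895403      0.
 -111.83688789]
170 [-1.00203457 -0.57493987 -1.56127755 89.01366233  0.          8.99796543] [-31.83688789  12.89006208  12.78546508  89.895403     0.
 -21.83688789]
off [ 0.0717369   0.00049064 -0.06967168] ax [-2.85065639e-01  2.29138204e-04  9.58507970e-01] tcp [ 0.63439195 -0.2216823   0.26013675] 2.275
off [ 0.07175017  0.00048366 -0.06961419] ax [-2.85095195e-01  1.85525193e-04  9.58499189e-01] tcp [0.59214335 0.13168907 0.27985612] 3.8667
```

View pics/w2.png

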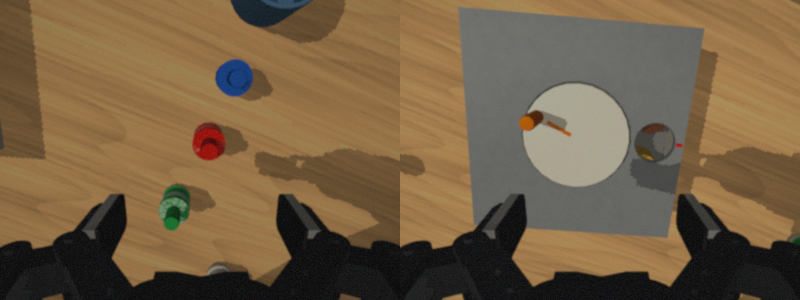

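The left half (red view) has the red cartridge at about (267,185) in full pixels, its knob leaning down. The right half has the hub at (227,172), post top at (163,157), port at (326,182) and red tick at (356,186).

```bash
python3 - <<'E'
from h import *
import pickle
L=lambda n:(cv2.imread(f'pics/{n}.png'),pickle.load(open(f'pics/{n}.pkl','rb')))
im,c=L('w_car'); H=cv2.cvtColor(im,cv2.COLOR_BGR2HSV)
g=H[...,2]
m=((g>130)&(H[...,1]<90)).astype(np.uint8)*255; m[:90]=0;m[260:]=0;m[:,:140]=0;m[:,310:]=0
cn=max(cv2.findContours(m,0,1)[0],key=cv2.contourArea); hull=cv2.convexHull(cn)[:,0]
W=np.array([cast(c,*p,.09)[:2] for p in cv2.convexHull(cn)[:,0].astype(float)])
# circle fit on the plane
def circ(W):
    A=np.c_[2*W,np.ones(len(W))]; s=np.linalg.lstsq(A,(W**2).sum(1),rcond=None)[0]
    r=np.sqrt(s[2]+s[0]**2+s[1]**2); res=np.hypot(*(W-s[:2]).T)-r; return s[:2],r,res
for _ in range(4):
    C,r,res=circ(W); W=W[abs(res)<max(.0015,2*res.std())]
hub=C; print('hub',C,'diam',2*r,len(W))
b,mm=blobs(im,(3,150,60),(20,255,255),(140,135,200,180),10); print('post',b)
for q in b: print(q[0],cast(c,*q[1],.13))
b,mm=blobs(im,(0,170,60),(6,255,255),(340,170,380,200),2);print('tick',b)
for q in b: print(cast(c,*q[1],.086)-np.r_[hub,0])
# lid
ml=((H[...,1]<45)&(g>60)).astype(np.uint8)*255; ml[:,:70]=0; ml[:,400:]=0
print('px lid',H[30,200],'port region');print(g[182,300:352].tolist());print(g[150:215,326].tolist())
cv2.imwrite('pics/p.png',cv2.resize(np.vstack([im[140:225,140:370]]),None,fx=3.4,fy=3.4,interpolation=2))
im,c=L('w_red'); cv2.imwrite('pics/r.png',cv2.resize(im[150:220,230:310],None,fx=7,fy=7,interpolation=2))
E
python3 -c "
import cv2,numpy as np
a=cv2.imread('pics/p.png');b=cv2.imread('pics/r.png')
o=np.zeros((600,800,3),np.uint8);o[:289,:782]=a[:289,:782];b=cv2.resize(b,(350,306));o[292:598,:350]=b;cv2.imwrite('pics/pr.png',o)"
```

```text
hub [0.59008361 0.15865293] diam 0.11023928837201549 47
post [(np.int32(489), [166.9, 154.0], [153, 142, 30, 25]), (np.int32(45), [193.8, 159.0], [188, 155, 12, 9])]
489 [0.60072062 0.20024738 0.13      ]
45 [0.60423953 0.18228867 0.13      ]
tick [(np.int32(23), [356.7, 185.6], [354, 184, 7, 4])]
[ 0.03245202 -0.10479098  0.086     ]
px lid [ 18  12 108] port region
[77, 70, 66, 70, 68, 66, 66, 70, 64, 69, 67, 68, 67, 66, 65, 66, 69, 70, 64, 70, 72, 67, 68, 74, 86, 88, 98, 95, 93, 94, 91, 95, 91, 91, 93, 93, 95, 95, 94, 95, 98, 97, 101, 96, 95, 97, 96, 98, 94, 81, 68, 74]
[106, 106, 105, 107, 109, 110, 104, 89, 78, 75, 75, 82, 84, 87, 80, 79, 79, 81, 82, 80, 81, 84, 91, 90, 90, 93, 95, 92, 92, 98, 91, 96, 98, 96, 90, 90, 85, 87, 87, 92, 85, 77, 69, 63, 72, 71, 65, 68, 66, 71, 66, 68, 68, 65, 65, 52, 56, 62, 73, 70, 72, 75, 74, 71, 75]
```

View pics/pr.png

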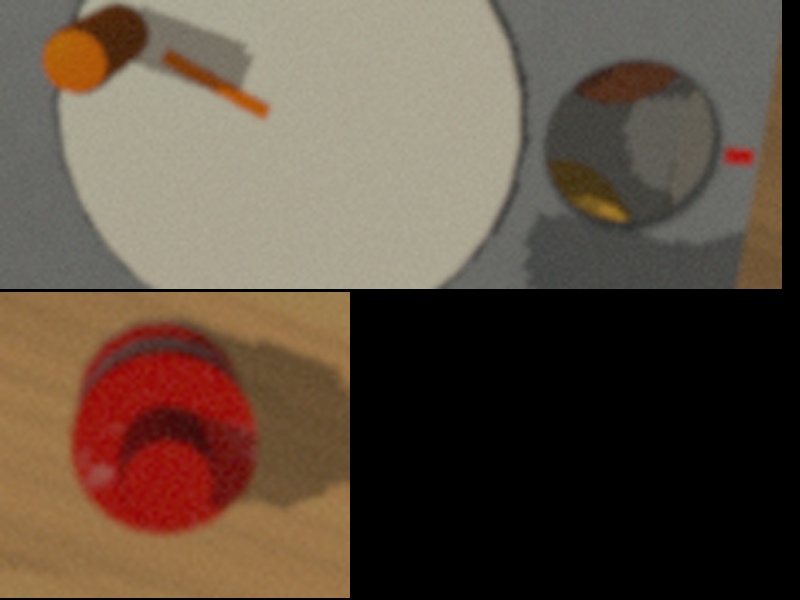

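The crop puts the post top at (162,158), the port ellipse at (326,182), the red knob top at (268,193) and the body's shoulder circle at (267.6,184).

Run:
```python
from h import *
import pickle
c=pickle.load(open('pics/w_car.pkl','rb')); hub=np.array([.59008,.15865])
p=cast(c,162.1,157.6,.13)[:2]; q=cast(c,326.2,182.2,.086)[:2]
for n,x in(('post',p),('port',q)): d=x-hub;print(n,x,np.hypot(*d),np.degrees(np.arctan2(d[1],d[0])))
t=np.array([.03245,-.10479]);print('tick ang',np.degrees(np.arctan2(t[1],t[0])))
for e in ((546,143),(720,143),(633,60),(633,227)): print(cast(c,e[0]/3.4+140,e[1]/3.4+140,.086)[:2]-q)
c=pickle.load(open('pics/w_red.pkl','rb'))
print('knob',cast(c,268.4,193.2,.076),'shoulder',cast(c,267.6,183.8,.048))
for dx in (72,257): print(cast(c,dx/4.375+230,183.8,.048))
# second view: scene camera check
s=cv2.imread('pics/s0.png');cs=cam('scene')
print('scene knob px',proj(cs,[*cast(c,268.4,193.2,.076)[:2],.076]),'post',proj(cs,[*p,.13]),'port',proj(cs,[*q,.086]))
b,m=blobs(s,(3,150,60),(20,255,255),(300,130,320,160),5);print(b)
for a in range(80,-80,-20):
    aa=np.radians(a);print(a,robot.ik([hub[0]+.045*np.cos(aa),hub[1]+.045*np.sin(aa),.17],[180,0,a+180])[[0,5]].round(),end=' ')
```

```text
post [0.59715544 0.20252976] 0.0444465434376907 80.84012804188929
port [0.6157189  0.07873529] 0.08392683197608336 -72.21229150214506
tick ang -72.79397461730443
[-0.00781856  0.01982003]
[ 0.00802448 -0.01968139]
[0.01869979 0.00885667]
[-0.01957015 -0.00922468]
knob [ 0.63376921 -0.23224594  0.076     ] shoulder [ 0.63415939 -0.23230573  0.048     ]
[ 0.62714423 -0.21483015  0.048     ]
[ 0.64117518 -0.24978289  0.048     ]
scene knob px [243.92504313 265.30801682] post [311.21127582 137.40097171] port [298.10987072 176.39892324]
[(np.int32(66), [310.4, 142.3], [308, 136, 6, 14])]
80 [  7. -73.] 60 [  6. -54.] 40 [  5. -35.] 20 [  4. -16.] 0 [3. 3.] -20 [ 1. 21.] -40 [ 0. 40.] -60 [-1. 59.]
```

```bash
cat >> h.py <<'E'
hub=np.array([.59008,.15865]); PA=-72.4
def post(d,z=.170,r=.045):
    a=np.radians(PA+d); return [hub[0]+r*np.cos(a),hub[1]+r*np.sin(a),z],[180,0,PA+d+180]
def swing(d0,d1,n,vel=.03):
    for d in np.linspace(d0,d1,n+1)[1:]:
        p,r=post(d); robot.line_to(p,vel=vel,rotation=r)
        o=robot.observe(); a=np.radians(PA+d); f=o['ft_force']; tq=np.array([-np.sin(a),np.cos(a),0])
        print(round(d,1),'tan %.1f rad %.1f z %.1f'%(f@tq,f@[np.cos(a),np.sin(a),0],f[2]),'gf %.1f w %.4f t %.1f'%(o['gripper_force'],o['gripper_width'],o['time']))
E
python3 - <<'E'
from h import *
D=153.2
p,r=post(D,.24); robot.move_pose(p,r); robot.set_gripper(.034)
p,r=post(D); print('guard',robot.line_to(p,vel=.1,guard=6)); print(robot.observe()['tool_pos'])
for w in(.022,.0165):
    robot.set_gripper(w); o=robot.observe(); print(w,o['gripper_width'],o['gripper_force'],o['ft_force'],o['time'])
swing(D,130,2)
E
```

```text
guard False
[0.59762983 0.20311461 0.17072098]
0.022 0.021932822596014832 0.0 [-0.21333469  0.02290056 -0.12699313] 8.9167
0.0165 0.01657750585579594 0.0 [0.41463021 0.18279386 1.33771975] 9.15
141.6 tan 0.3 rad 0.3 z -0.4 gf 0.0 w 0.0163 t 9.6
130.0 tan 2.3 rad -0.4 z 1.1 gf 1.3 w 0.0166 t 10.1
```

Run:
```python
from h import *
swing(130,90,8); robot.pause(.3); swing(90,45,9); robot.pause(.3); swing(45,8,8)
```

```text
125.0 tan 4.5 rad -0.4 z 1.7 gf 1.8 w 0.0164 t 10.3
120.0 tan 2.4 rad -0.4 z 0.4 gf 1.2 w 0.0166 t 10.6
115.0 tan 1.0 rad -0.8 z -0.0 gf 0.4 w 0.0162 t 10.9
110.0 tan 0.3 rad 0.7 z 0.2 gf 0.0 w 0.0162 t 11.2
105.0 tan -0.5 rad 0.1 z -0.7 gf 0.0 w 0.0168 t 11.5
100.0 tan 0.1 rad 0.5 z 0.5 gf 0.0 w 0.0165 t 11.8
95.0 tan -4.5 rad -1.8 z -0.2 gf 2.5 w 0.0165 t 12.0
90.0 tan -0.0 rad -0.1 z -0.5 gf 0.0 w 0.0166 t 12.3
85.0 tan 2.2 rad 0.1 z -0.5 gf 0.9 w 0.0166 t 12.9
80.0 tan 3.0 rad -1.5 z 1.2 gf 1.7 w 0.0161 t 13.2
75.0 tan 2.2 rad -0.8 z 0.4 gf 1.1 w 0.0166 t 13.5
70.0 tan 0.9 rad 0.2 z 0.5 gf 0.3 w 0.0166 t 13.8
65.0 tan -0.3 rad 0.2 z -0.0 gf 0.0 w 0.0162 t 14.0
60.0 tan 0.5 rad -0.8 z -0.5 gf 0.0 w 0.0166 t 14.3
55.0 tan -0.5 rad -0.2 z -0.5 gf 0.0 w 0.0168 t 14.6
50.0 tan -6.4 rad -2.6 z 2.3 gf 2.8 w 0.0165 t 14.9
45.0 tan -0.9 rad 0.5 z 0.5 gf 0.0 w 0.0164 t 15.2
40.4 tan 2.1 rad -0.6 z -0.9 gf 0.9 w 0.0166 t 15.7
35.8 tan 3.1 rad -1.5 z -0.1 gf 1.3 w 0.0163 t 16.0
31.1 tan 1.6 rad -1.9 z -0.2 gf 0.7 w 0.0167 t 16.3
26.5 tan -0.4 rad 0.2 z -0.6 gf 0.1 w 0.0163 t 16.6
21.9 tan -0.6 rad 0.0 z -0.3 gf 0.0 w 0.0166 t 16.8
17.2 tan 0.6 rad -0.1 z -0.2 gf 0.0 w 0.0166 t 17.1
12.6 tan -0.4 rad 0.4 z -0.5 gf 0.0 w 0.0164 t 17.4
8.0 tan 0.5 rad -0.4 z 0.5 gf 0.0 w 0.0162 t 17.7
```

Run:
```python
from h import *
swing(8,0,2,.02); robot.pause(.3); robot.set_gripper(.034); robot.pause(.2)
p,r=post(0,.24); robot.line_to(p,vel=.15)
im,c=look('w_car2',[.6,.12,.09],22,.28)
b,m=blobs(im,(3,150,60),(20,255,255),(100,80,400,260),10); print(b)
cv2.imwrite('pics/p2.png',cv2.resize(im[110:290,170:400],None,fx=3,fy=3,interpolation=2))
```

```text
4.0 tan -4.4 rad -0.5 z 2.0 gf 2.1 w 0.0167 t 18.0
0.0 tan -0.4 rad 0.2 z 0.1 gf 0.0 w 0.0163 t 18.3
off [ 0.07218685 -0.00099141 -0.06965379] ax [-2.86278106e-01  5.26510615e-04  9.58146424e-01] tcp [0.60528206 0.1212172  0.27987364] 21.3167
[(np.int32(429), [262.8, 198.7], [255, 184, 18, 29]), (np.int32(110), [232.1, 187.9], [216, 186, 33, 5])]
```

View pics/p2.png

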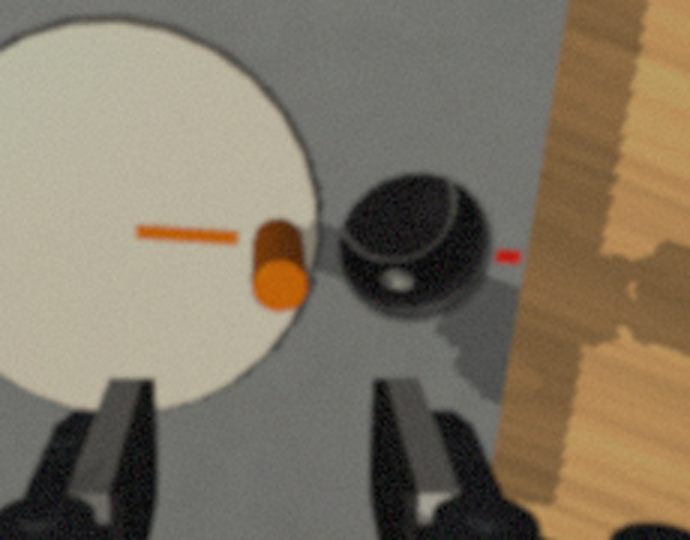

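The drum's third click is confirmed: the empty dark pocket is concentric with the port at (308,192), with the post top at (263,205) in line with the tick.

Run:
```python
from h import *
import pickle
c=pickle.load(open('pics/w_car2.pkl','rb'))
p=cast(c,263.3,204.7,.13)[:2]; q=cast(c,308.3,192,.086)[:2]
for n,x in(('post',p),('port',q)): d=x-hub;print(n,x,np.hypot(*d),np.degrees(np.arctan2(d[1],d[0])))
k=[.634,-.2323]; r=[180,0,180]
robot.move_pose([*k,.20],r)
print('guard',robot.line_to([*k,.126],vel=.12,guard=5))
robot.set_gripper(.0); robot.pause(.1); o=robot.observe(); print(o['tool_pos'],o['gripper_width'],o['gripper_force'],o['ft_force'])
f0=o['ft_force'][2]
robot.line_to([*k,.285],vel=.15); o=robot.observe();print('dz',o['ft_force'][2]-f0,o['gripper_width'],o['time'])
```

```text
post [0.60454177 0.11591284] 0.04511771002502734 -71.30476116590674
port [0.61555087 0.07879052] 0.08382304163827689 -72.31011755008299
guard False
[ 0.63464629 -0.23253302  0.12746409] 0.015832381323222233 58.55499029159546 [-0.40024367  1.48689182  6.29501147]
dz -8.608950597639708 0.015870911336125844 26.4583
```

Run:
```python
from h import *
q=[.6156,.0788]; r=[180,0,107.6]
robot.move_pose([*q,.285],r); robot.pause(.2); o=robot.observe(); print(o['tool_pos'],o['ft_force'],o['time'])
robot.line_to([*q,.222],vel=.12); robot.pause(.1); f0=robot.observe()['ft_force']
for z in (.210,.204,.198,.192,.188):
    g=robot.line_to([*q,z],vel=.03,guard=5); o=robot.observe()
    print(z,g,'foot depth mm %.1f'%((.086+.1275-o['tool_pos'][2])*1e3),(o['ft_force']-f0).round(1),o['tool_pos'][:2].round(4),round(o['time'],1))
    if g: break
```

```text
[0.61571915 0.07823196 0.28488689] [-0.04704332 -0.33243058 -1.77895657] 28.1833
0.21 False foot depth mm 3.7 [-0.3  0.6 -1.2] [0.6155 0.0788] 29.5
0.204 False foot depth mm 9.8 [ 0.8  0.9 -0.3] [0.6154 0.0788] 29.9
0.198 False foot depth mm 15.8 [-1.   0.8 -1.5] [0.6154 0.0788] 30.2
0.192 False foot depth mm 21.9 [ 0.5 -0.  -0.6] [0.6154 0.0788] 30.6
0.188 False foot depth mm 25.8 [-0.4  0.4 -1.3] [0.6155 0.0788] 30.8
```

Entered cleanly with no side force. Now I'll press through the catches in small guarded steps.

Run:
```python
from h import *
q=[.6156,.0788]; f0=-1.5
z=.188
while z>.1615:
    z-=.001
    g=robot.line_to([*q,z],vel=.01,guard=12); o=robot.observe(); f=o['ft_force']
    d=(.086+.1275-o['tool_pos'][2])*1e3
    print('%.4f %s depth %.1f'%(z,g,d),f.round(1),round(o['time'],1))
    if d>42.5 and f[2]-f0>7 or f[2]-f0>22 or o['time']>50: break
```

```text
0.1870 False depth 26.4 [-0.8  0.5 -1.8] 31.1
0.1860 False depth 27.4 [ 0.3  0.1 -1.4] 31.3
0.1850 False depth 28.1 [0.9 0.1 2.1] 31.6
0.1840 False depth 28.7 [-0.6 -0.1  4.3] 31.8
0.1830 False depth 29.7 [-0.2  1.2  5.9] 32.1
0.1820 False depth 31.0 [0.7 0.3 5.2] 32.3
0.1810 False depth 32.7 [1.  0.4 1.4] 32.6
0.1800 False depth 33.7 [-0.8 -1.2  2.5] 32.8
0.1790 False depth 34.9 [ 0.5 -0.   0.5] 33.1
0.1780 False depth 35.9 [0.6 1.  0.1] 33.3
0.1770 False depth 36.8 [ 0.1 -0.5 -1. ] 33.6
0.1760 False depth 37.7 [ 0.6  0.6 -0.4] 33.8
0.1750 False depth 38.8 [-0.5  1.6  0.9] 34.1
0.1740 False depth 39.9 [ 0.9  0.5 -2.8] 34.3
0.1730 False depth 41.0 [-0.3  0.2 -3.1] 34.6
0.1720 False depth 42.1 [ 0.2  0.2 -4.7] 34.8
0.1710 False depth 43.0 [-0.1  0.9 -6.6] 35.1
0.1700 False depth 43.6 [ 0.6  1.1 -5.4] 35.3
0.1690 False depth 44.2 [ 0.2  0.8 -0.9] 35.6
0.1680 False depth 45.1 [-0.1  0.6  0.5] 35.8
0.1670 False depth 45.5 [-0.9  0.2  5.2] 36.1
0.1660 False depth 45.6 [-0.9  0.5 10.9] 36.3
```

Run:
```python
from h import *
q=[.6156,.0788]
robot.line_to([*q,.1665],vel=.01); robot.set_gripper(.04); robot.pause(.2); o=robot.observe(); print(o['ft_force'],o['gripper_force'],o['tool_pos'])
robot.line_to([*q,.25],vel=.12)
im,c=look('w_fin',[.6,.1,.1],22,.28)
cv2.imwrite('pics/f1.png',cv2.resize(im[90:290,150:420],None,fx=2.5,fy=2.5))
t=robot.grab_frame('top'); t0=cv2.imread('pics/t0.png')
for n,lo,hi,roi in(('green',(45,120,40),(80,255,255),(300,190,350,225)),('white',(0,0,130),(180,60,255),(355,228,385,258))):
    for i in(t0,t): print(n,[x[:2] for x in blobs(i,lo,hi,roi,20)[0]])
```

```text
[-0.26308592 -0.173961   -0.53886961] 0.0 [0.61555925 0.07880168 0.1663673 ]
off [ 0.07218221 -0.00099201 -0.0696241 ] ax [-2.86270317e-01  4.57822637e-04  9.58148786e-01] tcp [0.60252837 0.10004304 0.27988173] 39.6083
green [(np.int32(89), [324.7, 203.9])]
green [(np.int32(70), [324.9, 203.8])]
white [(np.int32(125), [367.9, 242.9])]
white [(np.int32(128), [368.6, 242.4])]
```

View pics/f1.png

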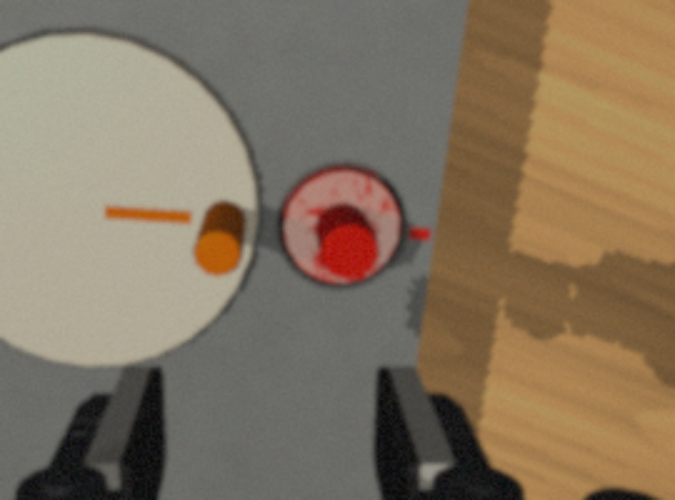

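The red cartridge sits upright in the port (crop 342,226), its shoulder about flush with the lid, and green and white haven't moved.

```bash
python3 -c "
from plant import robot
print(robot.job_done())"
```

```text
the job is handed in; nothing more can be done
None
```

I turned the drum clockwise to its third click, pressed the red cartridge through the port until it snapped home on the floor pad about 45.5 mm down (about 12 N), let go, left the green and white cartridges where they stood, and handed the job in at about 40 s.

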